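# Pack the chocolate tube and switch the sealer on

## Robot

A 6-joint arm with a two-finger parallel gripper is mounted at the origin on a cart in front of the work surface, level with it; the furniture and walls round the work are solid. World frame = base frame: x ahead of the robot, y to its left, z up, the work surface at z = 0. Lengths are in m, angles in degrees, forces in N, time in s.
With the tool pointing down it reaches from about 0.35 to 0.875 m from the base axis. Payload 4.2 kg.
Tool frame: the origin (TCP) lies midway between the tips of the shut fingers; the grasp point (between the pads) lies 19 mm behind it; z points along the fingers, y is the line along which they close (so a half turn about z gives the same grasp; the last joint's range is limited). The gripper opens to 87 mm and grips with 3 to 60 N. Pads are 19 mm wide; open, the fingers measure 117 mm over their backs; the gripper's body (75 mm by 190 mm) begins 51 mm behind the grasp point.
Start: joints at [84.316, 22.042, 0.453, 0, -68.411, -14.817], TCP at [0.219, 0.585, 0.223] pointing down, gripper open.
Joint ranges: [-179.83, 179.83], [-69.29, 118.12], [-61.27, 80.66], [-181.25, 117.63], [-171.15, -9.14], [-177.46, 177.46]. Speed limits (degrees/s): [159.86, 159.86, 180, 180, 180, 180].

## Interface

Orientations are given as a 3x3 rotation matrix whose columns are the frame's x, y, z axes.
In Python, from station import r, cams gives the robot as it stands.
- The arm moves only by the tool play_rows, never from a script. Its argument "commands" is text: rows parted by semicolons, each of 6 numbers parted by spaces: the shift along the world's x, y, z normalised to -1 to 1, where 1 is 30 mm, then the turn, a rotation vector about the world's x, y, z normalised to -1 to 1, where 1 is 0.15 rad. A call has 1 to 20 rows; each row shifts and turns the commanded pose from where the row before left it; what a row does not reach is not made up. A row lasts 1/10 s, in which the tool goes at most 50 mm and 8.59 degrees, less where a joint would pass 70% of its speed; a pose out of reach is approached as far as the arm can. A call with a number of a shift or a turn outside -1 to 1 is refused whole. A call with a gripper value outside its range is refused whole. "grip" is the finger opening in mm, from 0 to 87, set as the call begins (left out, the last holds). The fingers move at their own pace and stop on an object; the grip force is fixed at half the most. Time passes only in rows, so rows that do not move let the fingers close. It gives the time, the measured TCP pose, the force, the opening and the grip force at its end, in the units of the state.
- r.sense(): the state, without advancing time (a new reading comes with each control period).
- cams.capture(name): name is "side" or "top" or "wrist"; returns (picture, depth): 480x640x3 uint8, blue, green, red; 480x640 float32, m along the optical axis (not along the pixel's ray), 0 where there is no reading.
- cams.camera_info(name): a dict with "mtx" (3x3 intrinsics, pixels), "R" (3x3) and "t" (3): a world point X has camera coordinates R X + t. Camera axes: x right, y down, z forward; pixel columns grow to the right and rows downward; lengths in m; the calibration is good to about 2 mm. A picture is of the moment at which its call begins: read the wrist's pose just before it. camera_info takes no time and is no camera call; for the wrist camera it gives the pose at the moment of the call.
- r.finish_job(): hands the job in; it is judged then, once.
The state is a dict: "time_s": time; "joints": joint angles; "joint_velocities": joint speeds; "effort": joint torques, N m; "tcp_pos": TCP position; "ee_rot": TCP orientation; "wrist_force": force on the tool from outside, world axes, zero at the start; "moment": the same for the moment, N m; "gripper_width": opening from 0.0 (shut) to 1.0 (fully open); "gripper_force": force on a finger pad.
Only numpy, scipy, OpenCV 4.12 (cv2) and the standard library are available. Lean on these libraries where they do the work, as an engineer would, in place of code of your own. Each camera call takes 0.05 s, during which the arm holds its last target. There are 200 camera calls.

## Task

With the spring tamper from the wooden stand, push the stuck stack of wrapped chocolate discs down the clear tube until it bottoms out, and press it there for about half a second, firmly enough that the red band on the tamper's neck goes into the sleeve but without crushing the discs. Then put the tamper back upright in its stand and let go, and only after that switch the sealer on: push the black toggle bat toward the back of the station, past its centre, without banging it, so that it snaps to the far stop. Leave the jar, tin, boxes and bottle where they are.

Things in the scene. Friction and masses are not known exactly. Their poses are not given: they have to be found in the camera images.
- station: Fixed sealing station: white base 150 x 260 mm (x by y), top 31 mm above the counter. Origin: centre of its underside. +x runs front to back, +y to its left, z up; front edge faces the robot, roughly. Tube at (0, 70) mm; red switch console at (0, -75), 120 x 106 mm, sloped 6 degrees to the front, 52 mm high in front, 64 at the back; two 26 mm high guard rails, 66 mm apart, flank the bat along x.
- tube_mouth (a point): Centre of the open top of the upright clear tube with a brass rim, 145.5 mm above the counter. Inner diameter 40 mm, outer 49 mm at the rim; its floor is 114 mm below this point.
- stack_top (a point): Centre of the flat top of the stack of five foil-wrapped discs (37 mm across, 50 mm high) that is stuck in the tube. At home its top is 82 mm above the counter (the stack then stands on the tube's floor plate).
- disc_stack (a joint): How far the stack has been pushed down, m: it starts at 0 to 0.02 and is fully home at 0.050 (hard bottom). It resists sliding with about 4 N (less about 1 N weight; more if pushed fast, 8 N per m/s) and stays where it is left.
- tamper_grip (a point): Where to grip the loose upright tamper: on its axis, on the 24 mm aluminium sleeve, 115 mm above the sole (spring out). z points up to the knob. Tamper 165 mm long, about 0.23 kg: foot disc 30 mm across, 8 mm thick; thin neck with a 10 mm red band; sleeve 30 to 150 mm above the sole; wooden knob 34 mm across on top. It starts in its stand.
- foot_sole (a point): Centre of the flat sole of the tamper's foot.
- tamper_foot (a joint): How far the tamper's spring neck is pushed into the sleeve, m: 0 extended, 0.010 when the red band is just hidden, 0.020 hard stop. Spring force is 2.4 N at the start of travel, plus 0.8 N per mm: 10.4 N at 0.010, 18.4 N at 0.020.
- stand_floor (a point): Centre of the inner floor, 12 mm above the counter, of the fixed round wooden tamper stand: an upright cup, 44 mm inside diameter, rim 55 mm above the counter (56 mm outside), foot 90 mm across.
- bat_tip (a point): Centre of the thick rounded end (20 mm across) of the black toggle bat, 74 mm from its pivot; the bat's end lies 12 mm beyond it. The bat swings in the plane of the station's x and z.
- bat_pivot (a point): The bat's pivot (fixed), at (0, -75, 64) mm of the station. Off, the bat leans about 29 degrees toward the station's front (-x); centre is at 6 degrees toward the front; on, it leans about 17 degrees to the back.
- bat (a joint): Bat angle, rad: 0 off (leaning to the station's front), 0.40 centre, 0.80 on (far stop). An over-centre mechanism holds it at either stop with 0.4 N m, falling to nothing at the centre, and snaps it over once past it. At the tip 6 N along its arc (forward and up) starts it; a level push takes more, by friction.
- sweet_jar: Bystander: jar of marshmallows, 69 mm across, 107 mm high; origin under its centre.
- pastille_tin: Bystander: round tin, 70 mm across, 36 mm high; origin under its centre.
- ballotin_a: Bystander: dark brown card box, 71 x 113 x 51 mm; origin under its centre.
- ballotin_b: Bystander: plum-coloured card box, 67 x 93 x 46 mm; origin under its centre.
- squeeze_bottle: Bystander: brown squeeze bottle with pointed white cap, 58 mm across, 187 mm high; origin under its centre.
Not all that is in view belongs to the job. Of the things that look like the part that bears tamper_grip, the smaller one is meant.

How it is judged:
By the outcome, as a careful person would: the job done as asked, in the order asked, and still so for the second after the job is handed in, with the robot touching nothing.
It also fails if it takes over 72 s, if anything falls off the work surface, if the arm or the gripper's body presses on something with over 40 N, if the wrist force passes 120 N, or if a joint passes its speed limit or range.

## Working session

There is one attempt and no reset: what is moved stays moved. The work goes in short steps, Python scripts to look and compute and a tool call to move; the robot and the scene stay as the last step left them, time stands still between calls to the robot, and variables do not carry over. Pictures are saved under pics/ and viewed, at most 10 in all, crops included, and the job is handed in when it is done.

Besides the shell and the picture viewer there is one more tool, called after "Emit:" as a command line: name --argument value ..., lists and objects as JSON in quotes. play_rows: Moves the arm, as the interface text tells. Scaled input: -1 to 1 covers 30 mm each way for a shift and 0.15 rad each way for a turn. Its arguments: {"type":"object","properties":{"commands":{"type":"string"},"grip":{"type":"number"}},"required":["commands"]}

```bash
mkdir -p pics; ls; python3 - <<'E'
from station import r,cams
import cv2,numpy as np
s=r.sense();print(s)
for n in("side","top"):
    p,d=cams.capture(n);cv2.imwrite(f"pics/{n}0.png",p);np.save(f"pics/{n}0.npy",d)
    i=cams.camera_info(n);print(n,i)
E
```

```text
pics
{'time_s': 0.0, 'joints': array([ 8.43159886e+01,  2.20907383e+01,  3.79500236e-01, -3.14770349e-02,
       -6.84103073e+01, -1.48167712e+01]), 'joint_velocities': array([ 0.01286232,  0.01083931,  0.02011015, -0.11587902,  0.05716099,
        0.07469346]), 'effort': array([-3.57533627e-04, -3.90671253e+01,  1.87402725e+01,  4.21991318e+00,
        1.08077482e-02, -1.98545144e-04]), 'tcp_pos': array([0.2186442 , 0.58486006, 0.22145149]), 'ee_rot': array([[ 9.36596418e-01, -3.50409237e-01, -7.18422623e-04],
       [-3.50409970e-01, -9.36594153e-01, -2.06028925e-03],
       [ 4.90739573e-05,  2.18140198e-03, -9.99997620e-01]]), 'wrist_force': array([-3.11287520e-04,  5.32863922e-01, -2.42006216e-01]), 'moment': array([ 0.03137193, -0.00754792, -0.00022144]), 'gripper_force': 0.0, 'gripper_width': 0.9945932947262444}
side {'mtx': array([[621.93985599,   0.        , 319.83213234],
       [  0.        , 621.93985599, 230.1392111 ],
       [  0.        ,   0.        ,   1.        ]]), 'R': array([[ 0.90200512, -0.43135497, -0.01787884],
       [-0.294004  , -0.58341073, -0.75709549],
       [ 0.31614619,  0.68816045, -0.65305955]]), 't': array([-0.61059853,  0.17577994,  1.62012373])}
top {'mtx': array([[448.75805111,   0.        , 318.66105796],
       [  0.        , 448.75805111, 243.95332637],
       [  0.        ,   0.        ,   1.        ]]), 'R': array([[ 0.02661684, -0.99956205,  0.01293235],
       [-0.99598406, -0.0276234 , -0.08516274],
       [ 0.08548267, -0.01061365, -0.99628312]]), 't': array([-0.16976185,  0.60314071,  1.20138012])}
```

View pics/side0.png

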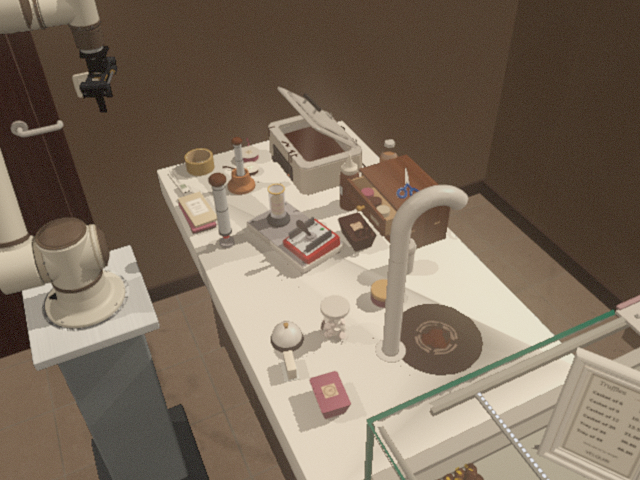

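View pics/top0.png

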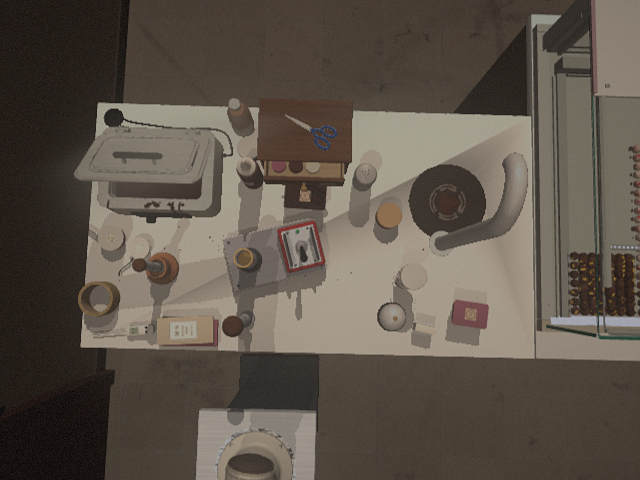

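The side view shows the small tamper in its stand at about (238,165). The larger look-alike is at (222,205), the tube at (277,205) and the bat at (310,232). In the top view the stand is at (162,267), the tube at (246,258) and the console at (302,246).

```bash
cat >h.py <<'E'
import numpy as np,cv2
from station import r,cams
def plane(i,u,v,z):
    d=i["R"].T@np.linalg.solve(i["mtx"],[u,v,1.]); c=-i["R"].T@i["t"]
    return c+d*(z-c[2])/d[2]
def cloud(i,d):
    v,u=np.indices(d.shape); P=np.stack([u*d,v*d,d],-1)@np.linalg.inv(i["mtx"]).T
    return (P-i["t"])@i["R"]
def proj(i,X):
    p=i["mtx"]@(i["R"]@np.asarray(X)+i["t"]);return p[:2]/p[2]
E
python3 - <<'E'
from h import *
a=cv2.imread("pics/top0.png")[210:340,130:340];b=cv2.imread("pics/side0.png")[125:275,200:350]
a=cv2.resize(a,None,fx=3.8,fy=3.8,interpolation=cv2.INTER_CUBIC);cv2.imwrite("pics/ta.png",a)
b=cv2.resize(b,None,fx=4,fy=4,interpolation=cv2.INTER_CUBIC);cv2.imwrite("pics/sb.png",b)
i=cams.camera_info("top");P=cloud(i,np.load("pics/top0.npy"))
for n,u,v in[("tube",246,258),("stand",162,267),("knob",140,265),("counter",200,320)]:print(n,P[v,u])
E
```

```text
tube [0.55932425 0.03050253 0.1135459 ]
stand [0.53312917 0.27129713 0.02256171]
knob [0.53262482 0.27194193 0.17687029]
counter [0.39337973 0.16062628 0.02500467]
```

View pics/ta.png

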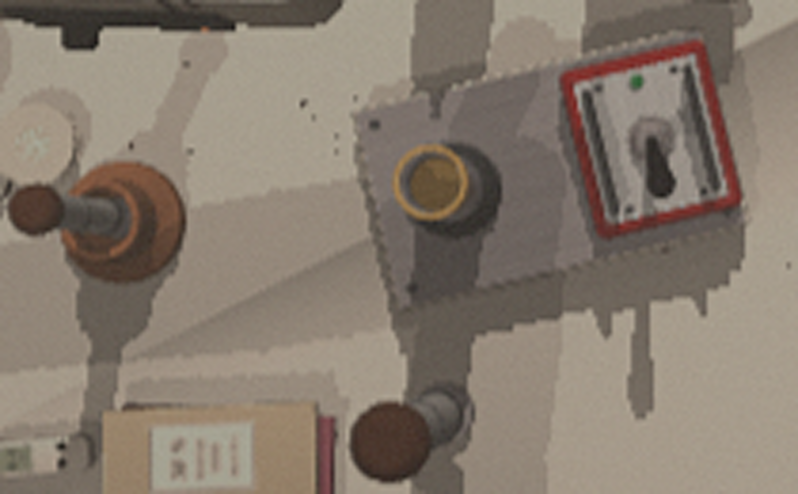

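View pics/sb.png

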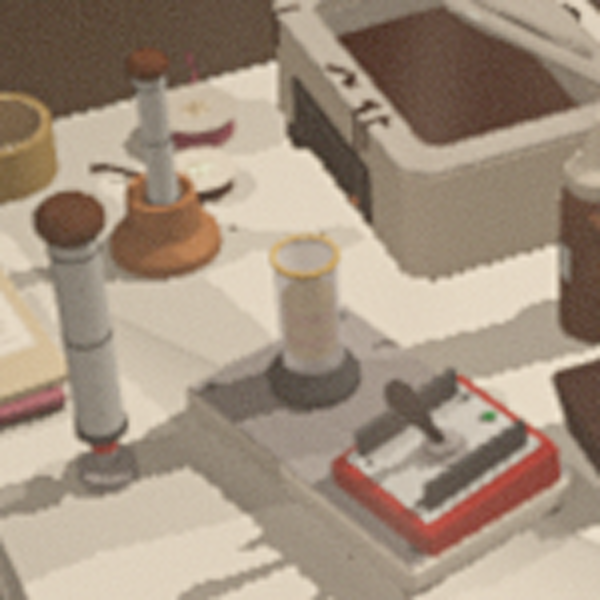

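The crops show the tube rim centre at top pixel (243.4,258.4) and side pixel (276.2,189.2). The knob is at top pixel (139.7,265) and side pixel (237,141), and the console corners are clear. The pushed stack is visible inside the tube.

```bash
python3 - <<'E'
from h import *
t=cams.camera_info("top");s=cams.camera_info("side")
T=lambda x,y,z:plane(t,130+x/3.8,210+y/3.8,z).round(4)
S=lambda x,y,z:plane(s,200+x/4,125+y/4,z).round(4)
print("tube",T(431,184,.1455),S(305,257,.1455))
print("knob",T(37,209,.177),"rim stand",T(103,222,.055),S(148,58,.177),S(157,190,.055))
c=[T(562,74,.064),T(698,42,.064),T(740,205,.052),T(605,236,.052)];print(c)
d=[c[0]-c[3],c[1]-c[2]];print([np.degrees(np.arctan2(q[1],q[0])) for q in d])
e=[c[0]-c[1],c[3]-c[2]];print([np.degrees(np.arctan2(-q[0],q[1])) for q in e],np.mean(c,0))
print("base edge corners", T(357,113,.031),T(400,310,.031),T(742,205,.031))
print("bat tip",T(658,180,.128))
E
```

```text
tube [0.5565 0.032  0.1455] [0.5582 0.0249 0.1455]
knob [0.5326 0.2725 0.177 ] rim stand [0.5282 0.2731 0.055 ] [0.5337 0.2664 0.177 ] [0.5293 0.2711 0.055 ]
[array([ 0.64  , -0.0436,  0.064 ]), array([ 0.6652, -0.138 ,  0.064 ]), array([ 0.5522, -0.1707,  0.052 ]), array([ 0.528 , -0.0766,  0.052 ])]
[np.float64(16.41723283043478), np.float64(16.13941402970892)]
[np.float64(14.946526824283351), np.float64(14.422404881547884)] [ 0.59635  -0.107225  0.058   ]
base edge corners [0.6115 0.1048 0.031 ] [0.4721 0.0681 0.031 ] [ 0.5532 -0.1727  0.031 ]
bat tip [ 0.5641 -0.1143  0.128 ]
```

Emit:
play_rows --commands "0.4 -0.4 0 0 0 0;0.9 -0.9 0 0 0 0;0.9 -0.9 0 0 0 0;0.9 -0.9 0 0 0 0;0.9 -0.9 0 0 0 0;0.9 -0.9 0 0 0 0;0.9 -0.9 0 0 0 0;0.9 -0.9 0 0 0 0;0.9 -0.9 0 0 0 0;0.9 -0.9 0 0 0 0;0.9 -0.9 0 0 0 0;0.6 -0.6 0 0 0 0;0.35 -0.35 0 0 0 0;0 -0.1 0 0 0 0;0 0 0 0 0 0;0 0 0 0 0 0" --grip 87

```text
time_s: 1.7
tcp_pos: [0.5286, 0.2726, 0.2226]
ee_rot: [[0.937, -0.349, -0.0], [-0.349, -0.937, 0.0], [-0.0, -0.0, -1.0]]
wrist_force: [0.2, -0.0, 0.3]
gripper_width: 1.001
gripper_force: 0.0
```

```bash
python3 - <<'E'
from h import *
s=r.sense();print(s["tcp_pos"],s["ee_rot"].round(3),s["time_s"],s["wrist_force"])
i=cams.camera_info("wrist");p,d=cams.capture("wrist");cv2.imwrite("pics/w1.png",p)
P=cloud(i,d);print("cam",-i["R"].T@i["t"])
print("exp knob",proj(i,[.5326,.271,.177]),"rim",proj(i,[.529,.272,.055]))
m=(P[...,2]>.165)&(P[...,2]<.19)&(d>0)&(abs(P[...,0]-.53)<.05)&(abs(P[...,1]-.27)<.05)
print(m.sum(),P[m].mean(0),P[m].min(0),P[m].max(0))
for z0,z1 in((.08,.15),(.05,.06)):
    q=(P[...,2]>z0)&(P[...,2]<z1)&(d>0)&(abs(P[...,0]-.53)<.06)&(abs(P[...,1]-.27)<.06)
    print(q.sum(),P[q].min(0),P[q].max(0)) if q.any() else 0
E
```

```text
[0.5286358  0.27257126 0.2226385 ] [[ 0.937 -0.349 -0.   ]
 [-0.349 -0.937  0.   ]
 [-0.    -0.    -1.   ]] 1.7 [ 0.18662796 -0.04219276  0.29480698]
cam [0.59667863 0.24723596 0.3851106 ]
exp knob [319.4367523  258.30820163] rim [319.65885678 222.49586397]
2032 [0.53503324 0.27664774 0.17557998] [0.51656707 0.26108606 0.16624078] [0.54984179 0.29416289 0.17917129]
463 [0.52903461 0.2654498  0.08019849] [0.54512672 0.28894965 0.14717814]
817 [0.5042149  0.24838952 0.05001674] [0.55805534 0.30406489 0.05996682]
```

View pics/w1.png

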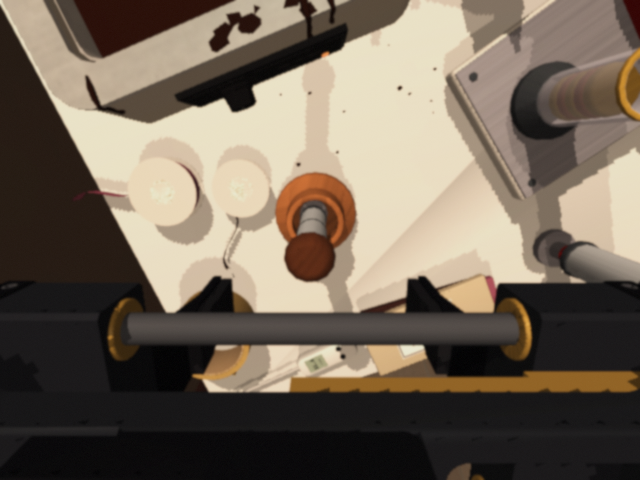

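The wrist view shows the knob at (310,257) above the stand at (316,215). Depth puts the axis at about (0.5325,0.277), with the tamper upright.

Emit:
play_rows --commands "0.12 0.16 -0.2 0 0 0;0 0 -0.5 0 0 0;0 0 -0.6 0 0 0;0 0 -0.6 0 0 0;0 0 -0.6 0 0 0;0 0 -0.5 0 0 0;0 0 -0.4 0 0 0;0 0 -0.2 0 0 0;0 0 0 0 0 0;0 0 0 0 0 0"

```text
time_s: 2.75
tcp_pos: [0.5333, 0.2771, 0.1151]
ee_rot: [[0.937, -0.35, 0.001], [-0.35, -0.937, 0.0], [0.001, -0.001, -1.0]]
wrist_force: [-0.2, 0.0, 0.1]
gripper_width: 0.998
gripper_force: 0.0
```

Emit:
play_rows --commands "0 0 0 0 0 0;0 0 0 0 0 0;0 0 0 0 0 0;0 0 0 0 0 0;0 0 0 0 0 0;0 0 0 0 0 0;0 0 0 0 0 0;0 0 0 0 0 0;0 0 0 0 0 0;0 0 0 0 0 0" --grip 10

```text
time_s: 3.75
tcp_pos: [0.533, 0.2767, 0.1145]
ee_rot: [[0.937, -0.35, 0.0], [-0.35, -0.937, 0.0], [0.0, -0.0, -1.0]]
wrist_force: [0.5, 0.3, -0.5]
gripper_width: 0.303
gripper_force: 24.8
```

Emit:
play_rows --commands "0 0 0.2 0 0 0;0 0 0.5 0 0 0;0 0 0.8 0 0 0;0 0 0.9 0 0 0;0 0 0.9 0 0 0;0 0 0.9 0 0 0;0 0 0.9 0 0 0;0 0 0.6 0 0 0;0 0 0.2 0 0 0;0 -0.3 0 0 0 0;0 -0.7 0 0 0 0;0.1 -0.8 0 0 0 0;0.1 -0.8 0 0 0 0;0.2 -0.8 0 0 0 0;0.2 -0.8 0 0 0 0;0.1 -0.6 0 0 0 0;0 -0.2 0 0 0 0;0 0 0 0 0 0;0 0 0 0 0 0;0 0 0 0 0 0"

```text
time_s: 5.75
tcp_pos: [0.5537, 0.1272, 0.2912]
ee_rot: [[0.937, -0.349, -0.0], [-0.349, -0.937, -0.0], [-0.0, 0.0, -1.0]]
wrist_force: [-0.2, 0.1, -1.9]
gripper_width: 0.302
gripper_force: 25.6
```

```bash
python3 - <<'E'
from h import *
s=r.sense();print(s["tcp_pos"],s["wrist_force"],s["gripper_width"])
i=cams.camera_info("wrist");p,d=cams.capture("wrist");cv2.imwrite("pics/w2.png",p)
print("exp",proj(i,[.557,.030,.1455]),proj(i,[.557,.030,.031]))
P=cloud(i,d)
m=(abs(P[...,2]-.1455)<.006)&(d>0)&(np.hypot(P[...,0]-.557,P[...,1]-.03)<.045)
print(m.sum(),P[m].min(0),P[m].max(0),P[m].mean(0))
q,e=cams.capture("side");cv2.imwrite("pics/s2.png",cv2.resize(q[110:270,200:350],None,fx=3.7,fy=3.7,interpolation=cv2.INTER_CUBIC))
E
```

```text
[0.55370343 0.12720578 0.29124439] [-0.2027665   0.11464872 -1.87187971] 0.3016316794733022
exp [421.68100494 186.89154151] [394.50504041 175.78251888]
931 [0.53403785 0.00960076 0.13950032] [0.58221876 0.05742559 0.14838256] [0.55798193 0.03238398 0.14523   ]
```

View pics/w2.png

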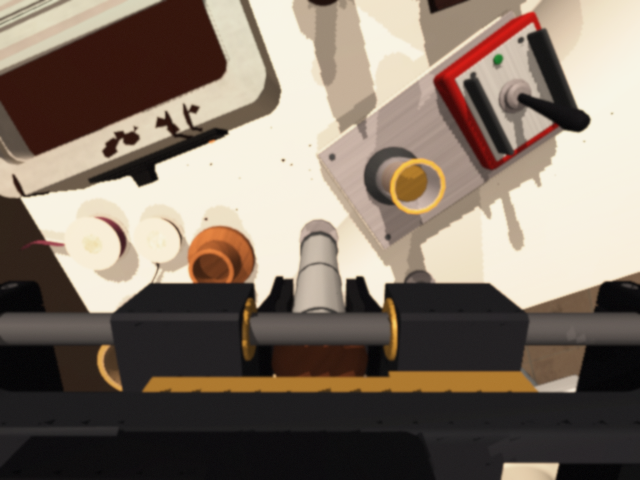

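The wrist view shows the rim centre at (417,186) and the tamper foot at (320,232) below the fingers. The bat tip is at (577,120).

```bash
python3 - <<'E'
from h import *
i=cams.camera_info("wrist")
print(plane(i,417,186,.1455),"foot exp",proj(i,[.5537,.1272,.189]),proj(i,[.5537,.1272,.197]))
print("bat tip",plane(i,577,120,.129))
a=cv2.imread("pics/w2.png")[205:275,290:350];cv2.imwrite("pics/w2c.png",cv2.resize(a,None,fx=7,fy=7,interpolation=cv2.INTER_CUBIC))
th=np.radians(15.6);x=np.array([np.cos(th),np.sin(th)]);y=np.array([-x[1],x[0]])
t=np.array([.558,.0335]);o=t-.07*y;print("origin",o,"pivot",o-.075*y,"tip",o-.075*y-.036*x)
# from console corners
print(proj(i,[*(o-.075*y-.036*x),.129]))
E
```

```text
[0.55933833 0.03378547 0.1455    ] foot exp [319.53055663 240.95719101] [319.54448615 243.72712883]
bat tip [ 0.5621822  -0.11788434  0.129     ]
origin [ 0.57682439 -0.03392138] pivot [ 0.59699337 -0.10615857] tip [ 0.56231952 -0.11583969]
[574.6385666  120.70618969]
```

View pics/w2c.png

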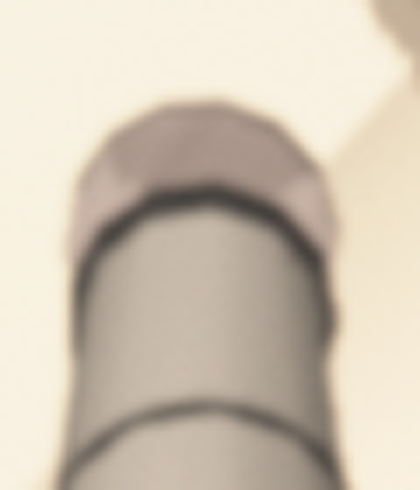

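```bash
python3 - <<'E'
from h import *
i=cams.camera_info("wrist")
for z in(.187,.189,.195,.197):
    q=np.array([proj(i,[.5537+.015*np.cos(a),.1272+.015*np.sin(a),z]) for a in np.linspace(0,6.28,90)]);print(z,q.min(0),q.max(0))
q=np.array([proj(i,[.5537+.012*np.cos(a),.1272+.012*np.sin(a),.219]) for a in np.linspace(0,6.28,90)]);print("sleeve end",q.min(0),q.max(0))
print(proj(i,[.5547,.1272-.00035,.189])-proj(i,[.5537,.1272,.189]))
E
```

```text
0.187 [300.57146965 221.73124792] [338.48176497 258.30664733]
0.189 [300.44182619 222.27741275] [338.61813177 259.08996458]
0.195 [300.04174516 223.96358439] [339.03896177 261.50628405]
0.197 [299.90453378 224.54211626] [339.18328944 262.33463299]
sleeve end [302.52082956 235.71464773] [336.65265313 268.33171677]
[-0.02864219 -1.30114819]
```

Emit:
play_rows --commands "0 -0.2 0 0 0 0;0.02 -0.5 0 0 0 0;0.03 -0.7 0 0 0 0;0.03 -0.7 0 0 0 0;0 -0.6 0 0 0 0;0 -0.3 0 0 0 0;0 -0.1 0 0 0 0;0 0 -0.3 0 0 0;0 0 -0.5 0 0 0;0 0 -0.4 0 0 0;0 0 0 0 0 0;0 0 0 0 0 0;0 0 -0.2 0 0 0;0 0 -0.2 0 0 0;0 0 -0.2 0 0 0;0 0 0 0 0 0"

```text
time_s: 7.45
tcp_pos: [0.5557, 0.0336, 0.2363]
ee_rot: [[0.937, -0.35, -0.002], [-0.35, -0.937, -0.0], [-0.002, 0.001, -1.0]]
wrist_force: [-0.1, -1.5, -2.6]
gripper_width: 0.29
gripper_force: 25.5
```

```bash
python3 - <<'E'
from h import *
s=r.sense();print(s["tcp_pos"],s["wrist_force"],s["moment"])
q,e=cams.capture("side");cv2.imwrite("pics/s3.png",cv2.resize(q[130:250,210:350],None,fx=4.5,fy=4.5,interpolation=cv2.INTER_CUBIC))
E
```

```text
[0.55567839 0.03358781 0.2363138 ] [-0.12684564 -1.45345956 -2.62422526] [0.01020999 0.02844204 0.02665941]
```

View pics/s3.png

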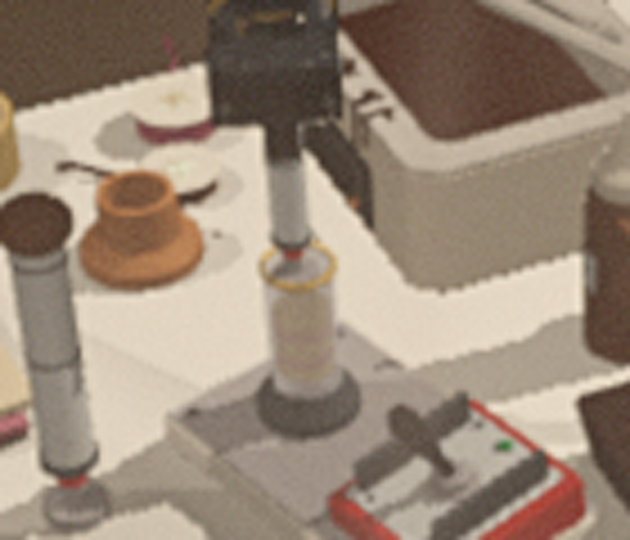

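The foot is just inside the mouth. Its centre is at crop (290,260), slightly left of the rim centre (298,265). The −1.5 N y force agrees that it is touching on the +y side, so I'll shift it.

Emit:
play_rows --commands "0.03 -0.1 0 0 0 0;0 0 0 0 0 0;0 0 0 0 0 0"

```text
time_s: 7.8
tcp_pos: [0.5574, 0.0306, 0.2378]
ee_rot: [[0.937, -0.35, 0.001], [-0.35, -0.937, 0.0], [0.001, -0.0, -1.0]]
wrist_force: [0.5, -0.1, -2.1]
gripper_width: 0.288
gripper_force: 25.5
```

Emit:
play_rows --commands "0 0 -0.1 0 0 0;0 0 -0.1 0 0 0;0 0 -0.1 0 0 0;0 0 -0.1 0 0 0;0 0 -0.1 0 0 0;0 0 0 0 0 0"

```text
time_s: 8.4
tcp_pos: [0.5569, 0.0307, 0.2219]
ee_rot: [[0.937, -0.35, -0.001], [-0.35, -0.937, -0.0], [-0.001, 0.001, -1.0]]
wrist_force: [-0.1, 0.8, -2.6]
gripper_width: 0.287
gripper_force: 25.5
```

Emit:
play_rows --commands "0 0.04 0 0 0 0;0 0 -0.1 0 0 0;0 0 -0.1 0 0 0;0 0 -0.1 0 0 0;0 0 -0.1 0 0 0;0 0 -0.1 0 0 0;0 0 0 0 0 0"

```text
time_s: 9.1
tcp_pos: [0.5572, 0.0319, 0.2072]
ee_rot: [[0.937, -0.35, -0.0], [-0.35, -0.937, 0.0], [-0.0, 0.0, -1.0]]
wrist_force: [-0.1, -0.8, -0.8]
gripper_width: 0.272
gripper_force: 44.6
```

Emit:
play_rows --commands "0 0 -0.1 0 0 0;0 0 -0.1 0 0 0;0 0 -0.1 0 0 0;0 0 -0.1 0 0 0;0 0 0 0 0 0;0 0 0 0 0 0"

```text
time_s: 9.7
tcp_pos: [0.557, 0.0319, 0.1949]
ee_rot: [[0.937, -0.35, -0.001], [-0.35, -0.937, -0.0], [-0.001, 0.0, -1.0]]
wrist_force: [0.3, 0.2, -2.2]
gripper_width: 0.272
gripper_force: 44.6
```

Emit:
play_rows --commands "0 0 -0.1 0 0 0;0 0 -0.1 0 0 0;0 0 -0.1 0 0 0;0 0 -0.05 0 0 0;0 0 0 0 0 0"

```text
time_s: 10.2
tcp_pos: [0.5571, 0.0319, 0.1846]
ee_rot: [[0.937, -0.35, -0.0], [-0.35, -0.937, -0.0], [-0.0, 0.0, -1.0]]
wrist_force: [-0.9, -0.1, -0.8]
gripper_width: 0.275
gripper_force: 44.6
```

Emit:
play_rows --commands "0 0 -0.08 0 0 0;0 0 -0.08 0 0 0;0 0 0 0 0 0"

```text
time_s: 10.5
tcp_pos: [0.5573, 0.0319, 0.1803]
ee_rot: [[0.937, -0.35, 0.0], [-0.35, -0.937, -0.0], [0.0, 0.0, -1.0]]
wrist_force: [-1.1, 0.6, 2.3]
gripper_width: 0.267
gripper_force: 44.2
```

Emit:
play_rows --commands "0 0 -0.08 0 0 0;0 0 -0.08 0 0 0;0 0 0 0 0 0;0 0 0 0 0 0"

```text
time_s: 10.9
tcp_pos: [0.5575, 0.0318, 0.1761]
ee_rot: [[0.937, -0.35, 0.001], [-0.35, -0.937, -0.0], [0.001, -0.0, -1.0]]
wrist_force: [-2.9, -0.7, 6.4]
gripper_width: 0.269
gripper_force: 43.3
```

Emit:
play_rows --commands "-0.03 0 -0.08 0 0 0;0 0 -0.08 0 0 0;0 0 0 0 0 0;0 0 0 0 0 0"

```text
time_s: 11.3
tcp_pos: [0.5573, 0.0318, 0.1723]
ee_rot: [[0.937, -0.35, 0.003], [-0.35, -0.937, -0.0], [0.003, -0.001, -1.0]]
wrist_force: [-2.6, 0.3, 8.5]
gripper_width: 0.268
gripper_force: 42.2
```

Emit:
play_rows --commands "0 0 -0.08 0 0 0;0 0 0 0 0 0;0 0 0 0 0 0"

```text
time_s: 11.6
tcp_pos: [0.5575, 0.0318, 0.1704]
ee_rot: [[0.937, -0.349, 0.003], [-0.349, -0.937, -0.0], [0.003, -0.001, -1.0]]
wrist_force: [-3.6, -0.2, 9.5]
gripper_width: 0.273
gripper_force: 40.8
```

```bash
python3 - <<'E'
from h import *
s=r.sense();print(s["tcp_pos"],s["wrist_force"],s["time_s"])
q,e=cams.capture("side");cv2.imwrite("pics/s4.png",cv2.resize(q[150:250,230:330],None,fx=6,fy=6,interpolation=cv2.INTER_CUBIC))
E
```

```text
[0.55753665 0.03175221 0.17035015] [-3.63110199 -0.18959124  9.46028391] 11.6
```

View pics/s4.png

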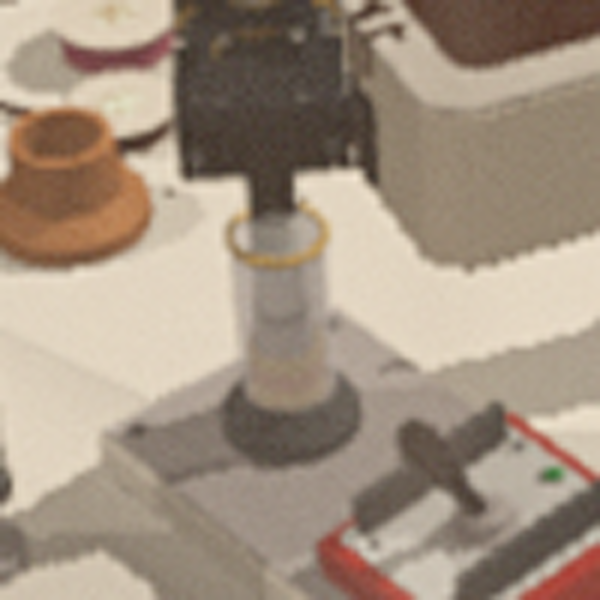

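The side crop shows the stack low in the tube on its floor, no red visible, and the sleeve end just above the foot at (282,315). I'll press slightly more and hold.

Emit:
play_rows --commands "0 0 -0.04 0 0 0;0 0 0 0 0 0;0 0 0 0 0 0;0 0 0 0 0 0;0 0 0 0 0 0;0 0 0 0 0 0;0 0 0 0 0 0"

```text
time_s: 12.35
tcp_pos: [0.5576, 0.0318, 0.1694]
ee_rot: [[0.937, -0.349, 0.004], [-0.349, -0.937, -0.0], [0.004, -0.001, -1.0]]
wrist_force: [-1.9, -0.2, 10.6]
gripper_width: 0.272
gripper_force: 40.8
```

Emit:
play_rows --commands "0 0 0.1 0 0 0;0 0 0.2 0 0 0;0 0 0.2 0 0 0;0 0 0.3 0 0 0;0 0 0.4 0 0 0;0 0 0.4 0 0 0;0 0 0.5 0 0 0;0 0 0.6 0 0 0;0 0 0.6 0 0 0;0 0 0.5 0 0 0;0 0 0.3 0 0 0;0 0.3 0 0 0 0;-0.1 0.7 0 0 0 0;-0.1 0.9 0 0 0 0;-0.1 0.8 0 0 0 0;0 0.3 0 0 0 0;0 0 0 0 0 0;0 0 0 0 0 0;0 0 0 0 0 0"

```text
time_s: 14.25
tcp_pos: [0.5473, 0.1212, 0.2898]
ee_rot: [[0.936, -0.351, -0.001], [-0.351, -0.936, -0.0], [-0.0, 0.001, -1.0]]
wrist_force: [-0.2, 0.2, -2.4]
gripper_width: 0.269
gripper_force: 41.6
```

```bash
python3 - <<'E'
from h import *
s=r.sense();p0=s["tcp_pos"];print(p0,s["wrist_force"],s["time_s"])
i=cams.camera_info("wrist");p,d=cams.capture("wrist");cv2.imwrite("pics/w3.png",p)
P=cloud(i,d)
m=(abs(P[...,2]-.055)<.004)&(d>0)&(np.hypot(P[...,0]-.531,P[...,1]-.276)<.04)
print(m.sum(),P[m].min(0),P[m].max(0))
print("stand exp",proj(i,[.5315,.2765,.055]))
for z in(.1025,.0985):
    q=np.array([proj(i,[p0[0]+.015*np.cos(a),p0[1]+.015*np.sin(a),p0[2]-z]) for a in np.linspace(0,6.28,90)]);print(q.min(0),q.max(0))
cv2.imwrite("pics/w3c.png",cv2.resize(p[200:330,150:370],None,fx=3.6,fy=3.6,interpolation=cv2.INTER_CUBIC))
E
```

```text
[0.54729669 0.12121189 0.28980034] [-0.2117082   0.19724208 -2.38838708] 14.25
538 [0.50628947 0.24773084 0.05102134] [0.55825586 0.30351462 0.05725828]
stand exp [202.98225926 267.50875865]
[300.10369044 222.17782429] [338.2691084  258.98204223]
[299.83670394 223.29324547] [338.5451595  260.58075399]
```

View pics/w3c.png

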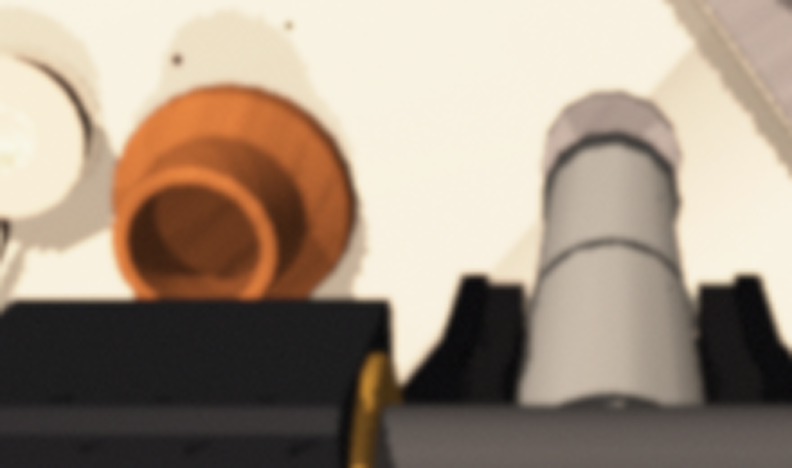

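The crop shows the stand's rim centred at (204,267) in the full image, as predicted, and the tamper upright in the grip with its foot at (320,243). Next I'll carry it back to the stand.

Emit:
play_rows --commands "0 0.3 0 0 0 0;-0.05 0.7 0 0 0 0;-0.1 0.9 0 0 0 0;-0.1 0.9 0 0 0 0;-0.1 0.9 0 0 0 0;-0.1 0.8 0 0 0 0;-0.05 0.5 0 0 0 0;0 0.13 0 0 0 0;0 0 -0.3 0 0 0;0 0 -0.7 0 0 0;0 0 -0.8 0 0 0;0 0 -0.8 0 0 0;0 0 -0.6 0 0 0;0 0 -0.3 0 0 0;0 0 0 0 0 0;0 0 0 0 0 0"

```text
time_s: 15.9
tcp_pos: [0.533, 0.2756, 0.1858]
ee_rot: [[0.937, -0.351, 0.001], [-0.351, -0.937, 0.0], [0.001, -0.001, -1.0]]
wrist_force: [-0.7, 0.6, -2.5]
gripper_width: 0.272
gripper_force: 41.6
```

Emit:
play_rows --commands "-0.01 -0.02 -0.3 0 0 0;0 0 -0.4 0 0 0;0 0 -0.4 0 0 0;0 0 -0.3 0 0 0;0 0 -0.2 0 0 0;0 0 -0.2 0 0 0;0 0 -0.2 0 0 0;0 0 -0.1 0 0 0;0 0 -0.1 0 0 0;0 0 0 0 0 0;0 0 0 0 0 0"

```text
time_s: 17.0
tcp_pos: [0.5322, 0.2753, 0.1193]
ee_rot: [[0.937, -0.35, 0.0], [-0.35, -0.937, 0.0], [0.0, -0.0, -1.0]]
wrist_force: [-0.1, -0.8, -2.2]
gripper_width: 0.268
gripper_force: 41.6
```

Emit:
play_rows --commands "0 0 -0.05 0 0 0;0 0 -0.05 0 0 0;0 0 0 0 0 0;0 0 0 0 0 0"

```text
time_s: 17.4
tcp_pos: [0.532, 0.2752, 0.116]
ee_rot: [[0.937, -0.35, -0.0], [-0.35, -0.937, -0.0], [-0.0, 0.0, -1.0]]
wrist_force: [-0.4, -0.2, -3.3]
gripper_width: 0.27
gripper_force: 41.6
```

Emit:
play_rows --commands "0 0 -0.05 0 0 0;0 0 -0.03 0 0 0;0 0 0 0 0 0;0 0 0 0 0 0"

```text
time_s: 17.8
tcp_pos: [0.532, 0.2752, 0.1136]
ee_rot: [[0.937, -0.35, -0.0], [-0.35, -0.937, -0.0], [-0.0, 0.0, -1.0]]
wrist_force: [0.2, 1.3, -2.7]
gripper_width: 0.269
gripper_force: 41.6
```

Emit:
play_rows --commands "0 0 -0.04 0 0 0;0 0 -0.03 0 0 0;0 0 0 0 0 0;0 0 0 0 0 0"

```text
time_s: 18.2
tcp_pos: [0.5322, 0.2753, 0.112]
ee_rot: [[0.937, -0.35, 0.0], [-0.35, -0.937, 0.0], [0.0, -0.0, -1.0]]
wrist_force: [-0.2, -0.0, 0.9]
gripper_width: 0.268
gripper_force: 41.4
```

The foot touched the floor, with Fz rising by about 3 N. I'll release it and rise.

Emit:
play_rows --commands "0 0 0 0 0 0;0 0 0 0 0 0;0 0 0 0 0 0;0 0 0 0 0 0;0 0 0 0 0 0;0 0 0 0 0 0;0 0 0 0 0 0;0 0 0 0 0 0" --grip 87

```text
time_s: 19.0
tcp_pos: [0.532, 0.2752, 0.1115]
ee_rot: [[0.937, -0.35, -0.0], [-0.35, -0.937, -0.0], [-0.0, 0.0, -1.0]]
wrist_force: [0.5, -0.4, 0.6]
gripper_width: 0.916
gripper_force: 0.0
```

Emit:
play_rows --commands "0 0 0.2 0 0 0;0 0 0.5 0 0 0;0 0 0.8 0 0 0;0 0 0.9 0 0 0;0 0 0.9 0 0 0;0 0 0.7 0 0 0;0 0 0.3 0 0 0;0 0 0 0 0 0;0 0 0 0 0 0"

```text
time_s: 19.9
tcp_pos: [0.5314, 0.2749, 0.2395]
ee_rot: [[0.937, -0.35, -0.002], [-0.35, -0.937, -0.001], [-0.001, 0.001, -1.0]]
wrist_force: [1.0, -0.6, -0.1]
gripper_width: 1.001
gripper_force: 0.0
```

```bash
python3 - <<'E'
from h import *
s=r.sense();print(s["tcp_pos"],s["time_s"])
i=cams.camera_info("wrist");p,d=cams.capture("wrist");P=cloud(i,d)
m=(P[...,2]>.165)&(P[...,2]<.19)&(d>0)&(abs(P[...,0]-.53)<.04)&(abs(P[...,1]-.276)<.04)
print(m.sum(),P[m].min(0),P[m].max(0))
t=cams.camera_info("top");q,e=cams.capture("side");cv2.imwrite("pics/s5.png",q)
E
```

```text
[0.5314491  0.27490842 0.23946084] 19.9
1753 [0.51515162 0.25906832 0.16547501] [0.54841003 0.29170742 0.17975101]
```

Emit:
play_rows --commands "0 0 0.5 0 0 0;0 -0.2 0.8 0 0 0;0 -0.5 0.7 0 0 0;0 -0.8 0.2 0 0 0.4;0 -0.8 0 0 0 0.4;0 -0.8 0 0 0 0.4;0 -0.8 0 0 0 0.4;0 -0.8 0 0 0 0.4;0 -0.8 0 0 0 0.4;-0.1 -0.8 0 0 0 0.4;-0.1 -0.8 0 0 0 0.4;-0.1 -0.8 0 0 0 0.4;-0.1 -0.8 0 0 0 0.4;-0.1 -0.8 0 0 0 0.2;-0.1 -0.8 0 0 0 0;-0.1 -0.8 0 0 0 0;-0.1 -0.8 0 0 0 0;0 -0.8 0 0 0 0;0 -0.5 0 0 0 0;0 -0.2 0 0 0 0" --grip 0

```text
time_s: 22.0
tcp_pos: [0.5076, -0.1279, 0.3053]
ee_rot: [[0.964, 0.267, -0.002], [0.267, -0.964, -0.0], [-0.002, -0.001, -1.0]]
wrist_force: [-0.6, 0.8, 0.0]
gripper_width: 0.007
gripper_force: 0.0
```

```bash
python3 - <<'E'
from h import *
s=r.sense();print(s["tcp_pos"],s["time_s"],s["ee_rot"].round(3),s["gripper_width"])
i=cams.camera_info("wrist");p,d=cams.capture("wrist");cv2.imwrite("pics/w5.png",p);P=cloud(i,d)
k=np.array([.562,-.117]);print("exp",proj(i,[*k,.129]))
dark=(p.max(-1)<70)
m=dark&(P[...,2]>.112)&(P[...,2]<.15)&(d>0)&(np.hypot(P[...,0]-k[0],P[...,1]-k[1])<.04)
print(m.sum(),P[m].min(0),P[m].max(0),P[m].mean(0)) if m.any() else print("none")
m=(P[...,2]>.15)&(d>0)&(P[...,2]<.3)&(abs(P[...,0]-.5)<.12)&(abs(P[...,1]+.1)<.15)
print("high stuff",m.sum())
E
```

```text
[ 0.50757859 -0.12792765  0.30533866] 22.0 [[ 0.964  0.267 -0.002]
 [ 0.267 -0.964 -0.   ]
 [-0.002 -0.001 -1.   ]] 0.006963706364970358
exp [323.88410001 163.52163869]
428 [ 0.55322151 -0.12430036  0.11200576] [ 0.57922458 -0.1068919   0.14148766] [ 0.56583394 -0.11502732  0.13281731]
high stuff 2728
```

Emit:
play_rows --commands "0 -0.1 -0.3 0 0 0;0 0 -0.7 0 0 0;0 0 -0.8 0 0 0;0 0 -0.8 0 0 0;0 0 -0.8 0 0 0;0 0 -0.8 0 0 0;0 0 -0.8 0 0 0;0 0 -0.6 0 0 0;0 0 -0.4 0 0 0;0 0 -0.2 0 0 0;0 0 0 0 0 0;0.3 0.08 0 0 0 0;0.3 0.08 0 0 0 0;0.2 0.06 0 0 0 0;0 0 0 0 0 0"

```text
time_s: 23.55
tcp_pos: [0.5336, -0.1229, 0.1209]
ee_rot: [[0.963, 0.269, 0.002], [0.269, -0.963, -0.0], [0.002, 0.0, -1.0]]
wrist_force: [-1.3, -1.0, -0.2]
gripper_width: 0.003
gripper_force: 0.0
```

Emit:
play_rows --commands "0.08 0.022 0 0 0 0;0.08 0.022 0 0 0 0;0.08 0.022 0 0 0 0;0.08 0.022 0 0 0 0;0.06 0.017 0 0 0 0;0 0 0 0 0 0"

```text
time_s: 24.15
tcp_pos: [0.5433, -0.1201, 0.1204]
ee_rot: [[0.963, 0.269, -0.001], [0.269, -0.963, -0.0], [-0.001, -0.0, -1.0]]
wrist_force: [0.0, 0.7, 0.5]
gripper_width: 0.006
gripper_force: 0.2
```

Emit:
play_rows --commands "0.06 0.017 0 0 0 0;0.06 0.017 0 0 0 0;0.06 0.017 0 0 0 0;0.06 0.017 0 0 0 0;0.06 0.017 0 0 0 0;0.06 0.017 0 0 0 0;0 0 0 0 0 0"

```text
time_s: 24.85
tcp_pos: [0.551, -0.1183, 0.1208]
ee_rot: [[0.963, 0.268, -0.007], [0.268, -0.963, -0.002], [-0.008, -0.0, -1.0]]
wrist_force: [-8.5, -3.6, 7.2]
gripper_width: 0.005
gripper_force: 4.5
```

Emit:
play_rows --commands "0.06 0.017 0.03 0 0 0;0.06 0.017 0.03 0 0 0;0.06 0.017 0.03 0 0 0;0.06 0.017 0.03 0 0 0;0.06 0.017 0.03 0 0 0;0.06 0.017 0.03 0 0 0;0 0 0 0 0 0"

```text
time_s: 25.55
tcp_pos: [0.5655, -0.1142, 0.1263]
ee_rot: [[0.963, 0.269, 0.001], [0.269, -0.963, -0.0], [0.001, 0.001, -1.0]]
wrist_force: [-2.4, -2.2, 2.1]
gripper_width: 0.003
gripper_force: 1.7
```

Emit:
play_rows --commands "0.06 0.017 0.01 0 0 0;0.06 0.017 0.01 0 0 0;0.06 0.017 0.01 0 0 0;0.06 0.017 0 0 0 0;0.06 0.017 0 0 0 0;0 0 0 0 0 0"

```text
time_s: 26.15
tcp_pos: [0.5746, -0.1109, 0.1267]
ee_rot: [[0.963, 0.269, 0.001], [0.269, -0.963, 0.0], [0.001, -0.0, -1.0]]
wrist_force: [-0.9, 0.1, 0.1]
gripper_width: 0.004
gripper_force: 0.0
```

Emit:
play_rows --commands "-0.3 -0.08 0 0 0 0;-0.6 -0.17 0 0 0 0;-0.8 -0.22 0 0 0 0;-0.5 -0.14 0.3 0 0 0;0 0 0.8 0 0 0;0 0 0.9 0 0 0;0 0 0.9 0 0 0;0 0 0.9 0 0 0;0 0 0.6 0 0 0;0 0 0.2 0 0 0;0 0 0 0 0 0;0 0 0 0 0 0"

```text
time_s: 27.35
tcp_pos: [0.5072, -0.1296, 0.2636]
ee_rot: [[0.963, 0.269, -0.002], [0.269, -0.963, 0.001], [-0.002, -0.001, -1.0]]
wrist_force: [0.3, 0.7, 0.2]
gripper_width: 0.007
gripper_force: 0.0
```

```bash
python3 - <<'E'
from h import *
s=r.sense();print(s["tcp_pos"],s["time_s"],s["wrist_force"])
i=cams.camera_info("wrist");p,d=cams.capture("wrist");P=cloud(i,d)
th=np.radians(15.6);x=np.array([np.cos(th),np.sin(th)]);pv=np.array([.597,-.1065])
a=(P[...,:2]-pv)@x;b=(P[...,:2]-pv)@np.array([-x[1],x[0]])
m=(d>0)&(P[...,2]>.112)&(P[...,2]<.16)&(abs(a)<.06)&(abs(b)<.02)
print("bat a,z",m.sum(),a[m].min(),a[m].max(),a[m].mean(),P[m][:,2].max())
t=cams.camera_info("side");q,e=cams.capture("side");Q=cloud(t,e)
a=(Q[...,:2]-pv)@x;b=(Q[...,:2]-pv)@np.array([-x[1],x[0]])
m=(e>0)&(Q[...,2]>.112)&(Q[...,2]<.16)&(abs(a)<.06)&(abs(b)<.02)
print("side",m.sum(),a[m].mean() if m.any() else 0)
m=(e>0)&(Q[...,2]>.15)&(np.hypot(Q[...,0]-.532,Q[...,1]-.2755)<.03);print("knob",m.sum(),Q[m].mean(0),Q[m].max(0))
E
```

```text
[ 0.50716056 -0.12955986  0.26360794] 27.35 [0.25136941 0.65142405 0.17783881]
bat a,z 692 0.007211647305488344 0.030927672115717522 0.018475719281873144 0.14799252071473992
side 79 0.0147613495484255
knob 84 [0.5288853  0.26676973 0.16868061] [0.54609291 0.28877309 0.17994239]
```

```bash
python3 -c "
from station import r
print(r.finish_job())"
```

```text
the job is handed in; nothing more can be done
None
```

I handed the job in at about 27 s. The stack was pushed to the bottom and held at about 12–13 N for over half a second (judged from wrist force and one side picture), the tamper is upright in its stand and released, and the bat was then pushed over and reads as leaning back at the on side.

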